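# Release the orange laundry ball from the rocker-gate dispenser

## Task

Let the orange laundry ball out of the two-lane dispenser: with your fingertips press down the red paddle beside its lane, so that the lever's other end lifts the yellow gate, and keep it pressed until the ball has rolled down into the front pocket. Then let the paddle come back up so that the gate is shut again. Touch or lift neither ball, work the gate only by its paddle, keep the white ball shut in its own lane, and leave the bottle, cup, saucer and clamp where they stand.

Things in the scene. Friction and masses are not known exactly. Their poses are not given: they have to be found in the camera images.
- dispenser: fixed (on the frosted glass shelf) two-lane ball dispenser: white base 280 x 270 x 8 mm (x -123 to 157 mm), grey-walled open-topped lanes at y = +32 mm (left) and -32 mm (right), outer walls end at y = +-64 mm. Origin on the shelf surface, between the lanes, under the lever pivots; -x is the front, towards the robot at yaw 0. Outside each lane is its own lever: pivot at x 0, y +-75, z 75 mm, paddle in front, gate behind
- pocket_left (a point): lowest end of the left lane, the front pocket: floor point 22 mm behind the front wall, where a released ball comes to lie. Lanes are 54 mm wide inside, walls 34 mm high, floors fall 0.12 rad towards the front (45 mm above the shelf at dispenser x = 0)
- pocket_right (a point): the same point in the right lane's front pocket
- ball_orange_center (a point): centre of the orange hard plastic laundry ball, 46 mm diameter, about 60 g. At the start it waits behind the gate of one lane, the left or the right one (at dispenser x = 110 mm, y = + or -32 mm, z = 82 mm); it rolls to the front pocket by itself within about a second once its gate is up
- ball_white_center (a point): centre of the white hard plastic laundry ball, 46 mm diameter, about 60 g, waiting behind the gate of the other lane
- paddle_left (a point): red press paddle of the left lane's lever (left, +y in the dispenser's frame): plate 50 (x) x 46 (y) x 6 mm; this point is the centre of its upper face, at dispenser x = -100 mm, y = +105 mm, z = 81 mm when up; it tilts with the lever and sinks 44 mm in all
- lever_left (a joint): angle of the left lane's rocking lever in rad: 0 = gate shut, paddle up; grows to 0.46 (end stop) as the paddle is pressed down; the gate clears the ball above about 0.37. A spring brings it back to 0; at the paddle's centre it takes about 2 N to start and 5 N at the stop
- gate_left (a point): yellow gate plate of the left lane, on the rear end of the same lever, 4 x 46 x 34 mm; this point is the middle of its lower edge, which hangs 20 mm above the lane floor when shut and rises 38 mm
- paddle_right (a point): red press paddle of the right lane's lever (right, -y in the dispenser's frame): plate 50 (x) x 46 (y) x 6 mm; this point is the centre of its upper face, at dispenser x = -100 mm, y = -105 mm, z = 81 mm when up; it tilts with the lever and sinks 44 mm in all
- lever_right (a joint): angle of the right lane's rocking lever in rad: 0 = gate shut, paddle up; grows to 0.46 (end stop) as the paddle is pressed down; the gate clears the ball above about 0.37. A spring brings it back to 0; at the paddle's centre it takes about 2 N to start and 5 N at the stop
- gate_right (a point): yellow gate plate of the right lane, on the rear end of the same lever, 4 x 46 x 34 mm; this point is the middle of its lower edge, which hangs 20 mm above the lane floor when shut and rises 38 mm
- pump_bottle: black plastic pump bottle, closed, 64 mm diameter, 188 mm high; origin under its centre; stands to one side of the dispenser
- measuring_cup: blue plastic measuring cup with a side handle, 80 mm diameter, 80 mm high; origin under its centre; stands to the other side of the dispenser
- saucer: white ceramic saucer, 140 mm diameter, 20 mm high; origin under its centre
- spring_clamp: steel spring clamp lying flat, 110 x 24 x 35 mm; origin under its centre
- ball_orange: the orange laundry ball; this origin turns with the ball as it rolls, use point ball_orange_center instead
- ball_white: the white laundry ball; this origin turns with the ball as it rolls, use point ball_white_center instead

How it is judged:
By the outcome, as a careful person would: the job done as asked, in the order asked, and still so for the second after the job is handed in, with the robot touching nothing.
It also fails if it takes over 32 s, if anything falls off the work surface, if the arm or the gripper's body presses on something with over 40 N, if the wrist force passes 120 N, or if a joint passes its speed limit or range.

## Robot

A 6-joint arm with a two-finger parallel gripper is mounted at the origin on the work surface. World frame = base frame: x ahead of the robot, y to its left, z up, the work surface at z = 0. Lengths are in mm, angles in rad, forces in N, time in s.
With the tool pointing down it reaches from about 225 to 875 mm from the base axis. Payload 3.4 kg.
Tool frame: the origin (TCP) lies at the very end of the fingers, on their centre line; the grasp point (between the pads) lies 19 mm behind it; z points along the fingers, y is the line along which they close (so a half turn about z gives the same grasp; the last joint's range is limited). The gripper opens to 85 mm and grips with 20 to 120 N. Pads are 22 mm wide; open, the fingers measure 114 mm over their backs; the gripper's body (76 mm by 85 mm) begins 54 mm behind the grasp point. The pads swing forward as they close: fully open they stand 13 mm farther back than shut.
Start: joints at [-1.425, 0.276, 1.505, -0, 1.361, -0.121], TCP at [151.594, -554.691, 231.328] pointing down, gripper open.
Joint ranges: [-2.89, 2.89], [-0.75, 2.08], [0.22, 2.7], [-1.18, 4.32], [0.11, 2.71], [-2.7, 2.7]. Speed limits (rad/s): [2.57, 2.57, 3.14, 3.14, 3.14, 3.14].

## Interface

Orientations are given as a rotation vector (axis times angle).
In Python, from plant import bot, grab_frame, camera_params, hand_in gives the robot as it stands.
- The arm moves only by the tool step_arm, never from a script. Its argument "series" is a list that holds one entry, the list of rows, each a list of 7 numbers: the shift along the tool's x, y, z as a fraction of full scale, then the turn, a rotation vector about the tool's x, y, z as a fraction of full scale, then the opening, from 0 (shut) to 1 (fully open). A call has exactly 8 rows; each row is the pose to reach, as a shift and turn from the pose commanded when the call began, along the tool's axes at that moment; what a row does not reach only later rows make up. Full scale, the value 1, is 40 cm for a shift and 30 degrees for a turn. A row lasts 1/12 s, in which the tool goes at most 41.7 mm and 7.16 degrees, less where a joint would pass 70% of its speed; a pose out of reach is approached as far as the arm can. A call with a number of a shift or a turn outside -1 to 1 is refused whole. A call with a gripper value outside its range is refused whole. The fingers move at their own pace and stop on an object; "newtons" is the grip in N (left out, the last holds). Time passes only in rows, so rows that repeat a pose let the fingers close, or fill a call up. It gives the time, the measured TCP pose, the force, the opening and the grip force at its end, in the units of the state.
- bot.get_state(): the state, without advancing time (a new reading comes with each control period).
- grab_frame(name): name is "scene" or "top"; returns the picture (480x640x3 uint8, red, green, blue); there is no depth.
- camera_params(name): a dict with "fovy" (degrees; the focal length in pixels is half the picture's height over the tangent of half this angle, whatever the lens; pixels are square), "cx", "cy" (the principal point, pixels), "k1" (the pictures are not rectified: a ray, as slopes to the right and down, at radius r is drawn at 1 + k1 r^2 times it, then the intrinsics apply), "rvec" (rotation vector, rad) and "tvec" (3), from world to camera coordinates, as OpenCV has them. Camera axes: x right, y down, z forward; pixel columns grow to the right and rows downward; lengths in mm; the calibration is good to about 2 mm. A picture is of the moment at which its call begins. camera_params takes no time and is no camera call.
- hand_in(): hands the job in; it is judged then, once.
The state is a dict: "clock": time; "joints": joint angles; "qvel": joint speeds; "joint_torque": joint torques, N m; "ee_pos": TCP position; "ee_rot": TCP orientation; "ft_force": force on the tool from outside, world axes, zero at the start; "moment": the same for the moment, N m; "opening": opening from 0.0 (shut) to 1.0 (fully open); "finger_force": force on a finger pad.
Only numpy, scipy, OpenCV 4.12 (cv2) and the standard library are available. Lean on these libraries where they do the work, as an engineer would, in place of code of your own. Each camera call takes 0.05 s, during which the arm holds its last target. There are 200 camera calls.

## Working session

There is one attempt and no reset: what is moved stays moved. The work goes in short steps, Python scripts to look and compute and a tool call to move; the robot and the scene stay as the last step left them, time stands still between calls to the robot, and variables do not carry over. Pictures are saved under pics/ and viewed, at most 10 in all, crops included, and the job is handed in when it is done.

Besides the shell and the picture viewer there is one more tool, called after "Emit:" by a JSON object that holds its "api" and its "payload". step_arm: Moves the arm, as the interface text tells. Its arguments: {"type":"object","properties":{"series":{"type":"array"},"newtons":{"type":"number"}},"required":["series"]}

```bash
mkdir -p pics; python3 - <<'E'
from plant import *
import cv2
for n in("scene","top"):
    cv2.imwrite(f"pics/{n}0.png",grab_frame(n)[:,:,::-1]); print(camera_params(n))
print(bot.get_state())
E
```

```text
{'fovy': 43.76870545616126, 'cx': 308.01288673599083, 'cy': 244.24314743477782, 'k1': -0.03945249734036503, 'rvec': array([ 2.05179371,  1.1078821 , -0.48312365]), 'tvec': array([-368.70677597, -236.15463743, 1407.68935226])}
{'fovy': 43.97078943321501, 'cx': 312.8282776555742, 'cy': 233.26859256445343, 'k1': -0.1260123772242694, 'rvec': array([ 1.91804754, -2.29923361,  0.23790365]), 'tvec': array([ 132.29572227,  583.7926608 , 1034.34711371])}
{'clock': 0.1, 'joints': array([-1.42503835e+00,  2.76558281e-01,  1.50602915e+00,  2.35167898e-05,
        1.36069675e+00, -1.21005977e-01]), 'qvel': array([ 0.00050991, -0.00188746, -0.00269648,  0.00132944, -0.00095739,
        0.00235909]), 'joint_torque': array([ 1.39492571e-03, -4.17700946e+01, -2.46404332e+01, -1.53135747e-04,
        5.78556806e-03,  1.03680205e-05]), 'ee_pos': array([ 151.50628938, -554.18627948,  230.50207018]), 'ee_rot': array([-3.11201278e+00, -4.17557820e-01, -3.23395164e-06]), 'ft_force': array([-0.46011627,  0.08014381, -0.226097  ]), 'moment': array([ 0.01187341, -0.06645591,  0.01166249]), 'finger_force': 0.0, 'opening': 1.0018002310043037}
```

View pics/top0.png

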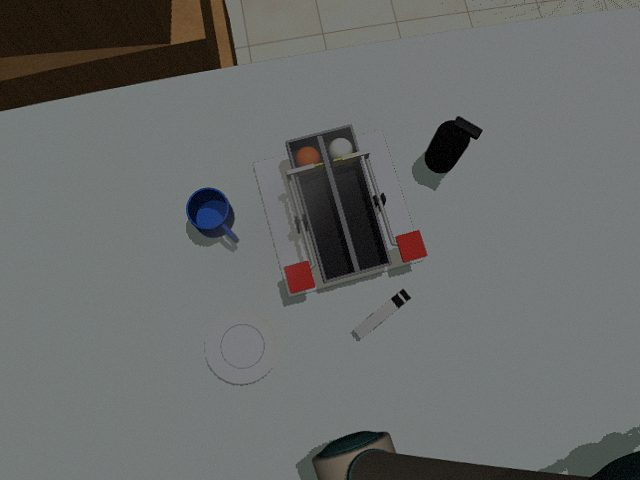

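View pics/scene0.png

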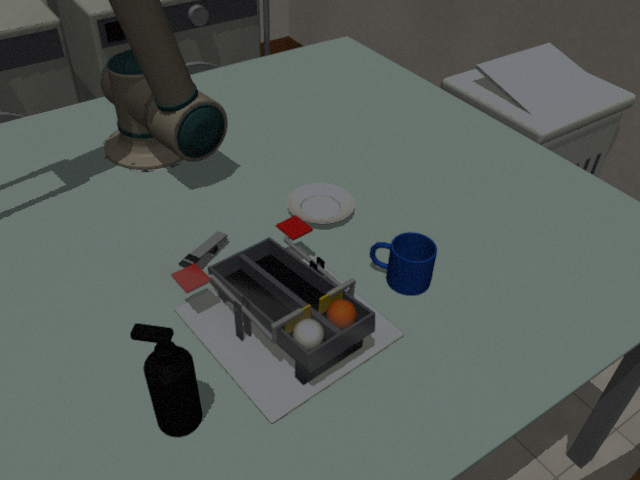

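The orange ball is in the image-left lane: top (307,156), white at (341,148). The red paddles are at top (300,277) and (411,246), and at scene (294,227) and (191,277). Next I triangulate both paddles and the balls.

```bash
cat > h.py <<'E'
import numpy as np, cv2
from plant import *
def cam(n):
    p=camera_params(n); f=240/np.tan(np.radians(p["fovy"]/2))
    return p,np.array([[f,0,p["cx"]],[0,f,p["cy"]],[0,0,1]]),cv2.Rodrigues(p["rvec"])[0]
def norm(n,uv):
    p,K,R=cam(n)
    # pixel -> ideal slopes
    return cv2.undistortPoints(np.array(uv,float).reshape(-1,1,2),K,np.array([p["k1"],0,0,0.])).reshape(-1,2)
def tri(a,b):
    P=[np.c_[cam(n)[2],cam(n)[0]["tvec"]] for n in("top","scene")]
    X=cv2.triangulatePoints(P[0],P[1],norm("top",a).T,norm("scene",b).T); return (X[:3]/X[3]).T
def plane(n,uv,z):
    p,K,R=cam(n); C=-R.T@p["tvec"]; d=np.c_[norm(n,uv),np.ones(len(norm(n,uv)))]@R
    return C+d*((z-C[2])/d[:,2])[:,None]
def proj(n,X):
    p,K,R=cam(n); return cv2.projectPoints(np.array(X,float).reshape(-1,1,3),p["rvec"],p["tvec"],K,np.array([p["k1"],0,0,0.]))[0].reshape(-1,2)
def blobs(im,lo,hi,s=120,v=60,amin=80):
    h=cv2.cvtColor(im,cv2.COLOR_RGB2HSV); m=cv2.inRange(h,(lo,s,v),(hi,255,255))
    if lo==0: m|=cv2.inRange(h,(176,s,v),(180,255,255))
    cs=cv2.findContours(m,0,2)[0]
    return [(cv2.minAreaRect(c),cv2.contourArea(c)) for c in cs if cv2.contourArea(c)>amin]
E
python3 - <<'E'
from h import *
B={}
for n in("top","scene"):
    im=cv2.imread(f"pics/{n}0.png")[:,:,::-1].copy()
    B[n]=blobs(im,0,4),blobs(im,5,14)
    for b in B[n]: print(n,b)
g=lambda n,k:[x[0][0] for x in B[n][k]]
t=sorted(g("top",0)); s=sorted(g("scene",0),reverse=True)
X=tri(t,s); print(X); print(tri(g("top",1)[:1],g("scene",1)[:1]))
d=X[0]-X[1]; print(np.linalg.norm(d),"yaw",np.arctan2(-d[0],d[1]))
print("white",tri([(341,148)],[(308,334)]))
E
```

```text
top [(((299.04150390625, 276.6556396484375), (27.312238693237305, 25.250938415527344), 75.0685806274414), 638.0), (((410.9056701660156, 245.6697998046875), (27.060026168823242, 24.99962043762207), 74.05460357666016), 619.0)]
top [(((307.0, 155.0), (22.0, 18.0), 0.0), 306.0)]
scene [(((190.800048828125, 276.60003662109375), (22.36067771911621, 32.199378967285156), 63.43495178222656), 569.0), (((293.70001220703125, 226.90005493164062), (21.0190372467041, 29.96331024169922), 63.43495178222656), 444.5)]
scene [(((341.7500305175781, 312.7500305175781), (28.991378784179688, 26.870054244995117), 45.0), 600.5)]
[[ 520.58760111   63.93865391   78.42326484]
 [ 539.59152524 -144.83439014   79.83805215]]
[[739.95379723   9.26552814  87.61013183]]
209.640966115766 yaw 0.09077654475093955
white [[743.98714347 -55.15279799  83.72046328]]
```

Checks pass: the paddle spacing is 209.6 mm (should be 210) and they sit at about z = 80. The orange ball is in the left lane. The target is the left paddle at (520.6, 64), with dispenser yaw 0.09. I'll move there with the fingers shut.

Emit:
{"api": "step_arm", "payload": {"series": [[[0.06,-0.06,0,0,0,0.04,0],[0.13,-0.125,0,0,0,0.08,0],[0.2,-0.19,0,0,0,0.12,0],[0.27,-0.26,0,0,0,0.16,0],[0.34,-0.325,0,0,0,0.2,0],[0.41,-0.39,0,0,0,0.24,0],[0.48,-0.46,0,0,0,0.29,0],[0.55,-0.53,0,0,0,0.33,0]]], "newtons": 60}}

```text
clock: 0.77
ee_pos: [308.3, -290.3, 231.1]
ee_rot: [-3.138, -0.144, 0.0]
ft_force: [0.0, -0.8, 0.3]
opening: -0.001
finger_force: 0.0
```

```bash
cat > go.py <<'E'
from h import *; import sys
from scipy.spatial.transform import Rotation as Ro
s=bot.get_state(); R=Ro.from_rotvec(s["ee_rot"])
T=np.array(eval(sys.argv[1]))
print(s["clock"],s["ee_pos"].round(1),"F",s["ft_force"].round(1),"open",round(s["opening"],2),"yaw",np.arctan2(*R.as_matrix()[1::-1,0]).round(3),"need",(R.inv().apply(T-s["ee_pos"])/400).round(4))
E
python3 go.py "[520.6,64,130]"
```

```text
0.7667 [ 308.3 -290.3  231.1] F [ 0.  -0.8  0.3] open -0.0 yaw 0.092 need [ 0.6099 -0.8332  0.2529]
```

Emit:
{"api": "step_arm", "payload": {"series": [[[0.055,-0.075,0,0,0,0,0],[0.11,-0.15,0,0,0,0,0],[0.165,-0.225,0,0,0,0,0],[0.22,-0.3,0,0,0,0,0],[0.275,-0.375,0,0,0,0,0],[0.33,-0.45,0,0,0,0,0],[0.385,-0.525,0,0,0,0,0],[0.43,-0.585,0,0,0,0,0]]]}}

```text
clock: 1.43
ee_pos: [457.8, -40.5, 231.1]
ee_rot: [-3.137, -0.15, 0.0]
ft_force: [0.1, -0.4, 0.1]
opening: -0.002
finger_force: 0.0
```

```bash
python3 go.py "[520.6,64,110]"
```

```text
1.4333 [457.8 -40.5 231.1] F [ 0.1 -0.4  0.1] open -0.0 yaw 0.095 need [ 0.1811 -0.2449  0.3029]
```

Emit:
{"api": "step_arm", "payload": {"series": [[[0.045,-0.06,0.03,0,0,0,0],[0.09,-0.12,0.06,0,0,0,0],[0.13,-0.18,0.1,0,0,0,0],[0.165,-0.22,0.15,0,0,0,0],[0.18,-0.245,0.2,0,0,0,0],[0.18,-0.245,0.26,0,0,0,0],[0.18,-0.245,0.3,0,0,0,0],[0.18,-0.245,0.3,0,0,0,0]]]}}

```text
clock: 2.1
ee_pos: [516.5, 61.7, 107.5]
ee_rot: [-3.138, -0.149, 0.014]
ft_force: [0.0, 0.3, -0.1]
opening: -0.003
finger_force: 0.0
```

```bash
python3 go.py "[522,64,40]"; python3 - <<'E'
from h import *
a=grab_frame("top");b=grab_frame("scene")
cv2.imwrite("pics/c1.png",np.hstack([a[120:360,200:520],b[160:400,140:460]])[:,:,::-1])
E
```

```text
2.1 [516.5  61.7 107.5] F [ 0.   0.3 -0.1] open -0.0 yaw 0.095 need [ 0.0156 -0.0043  0.1686]
```

View pics/c1.png

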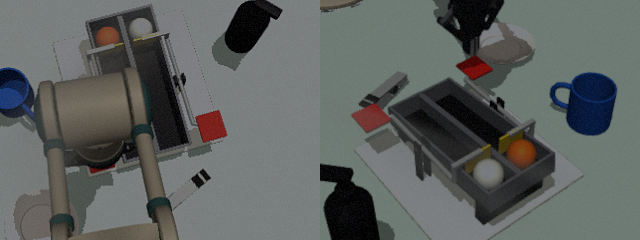

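The shut fingertips are right above the left paddle: in the scene half of the crop, tips at about (470,55) and paddle at (474,67). The tips are clear of the lane wall, and both balls are behind their gates. Now I press to z ≈ 42.

Emit:
{"api": "step_arm", "payload": {"series": [[[0.013,-0.004,0.03,0,0,0,0],[0.013,-0.004,0.06,0,0,0,0],[0.013,-0.004,0.08,0,0,0,0],[0.013,-0.004,0.1,0,0,0,0],[0.013,-0.004,0.12,0,0,0,0],[0.013,-0.004,0.14,0,0,0,0],[0.013,-0.004,0.155,0,0,0,0],[0.013,-0.004,0.163,0,0,0,0]]]}}

```text
clock: 2.87
ee_pos: [525.3, 63.2, 45.8]
ee_rot: [3.138, 0.148, 0.002]
ft_force: [1.9, -0.0, 6.0]
opening: -0.001
finger_force: 2.2
```

```bash
python3 go.py "[522,64,40]"; python3 - <<'E'
from h import *
a=grab_frame("top");b=grab_frame("scene")
cv2.imwrite("pics/c2.png",np.hstack([a[120:360,200:520],b[160:400,140:460]])[:,:,::-1])
E
```

```text
2.8667 [525.3  63.2  45.8] F [ 1.9 -0.   6. ] open -0.0 yaw 0.094 need [-0.008  -0.0027  0.0145]
```

View pics/c2.png

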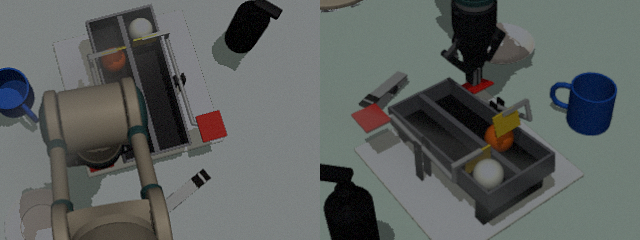

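The left gate is up and the orange ball is rolling under it, at (498,137) in the scene half. White stays put. I'll press slightly deeper and hold.

Emit:
{"api": "step_arm", "payload": {"series": [[[0,0,0.004,0,0,0,0],[0,0,0.004,0,0,0,0],[0,0,0.004,0,0,0,0],[0,0,0.004,0,0,0,0],[0,0,0.004,0,0,0,0],[0,0,0.004,0,0,0,0],[0,0,0.004,0,0,0,0],[0,0,0.004,0,0,0,0]]]}}

```text
clock: 3.63
ee_pos: [524.8, 63.2, 44.9]
ee_rot: [3.138, 0.148, 0.001]
ft_force: [0.7, -1.1, 5.6]
opening: 0.005
finger_force: 2.2
```

Emit:
{"api": "step_arm", "payload": {"series": [[[0,0,0,0,0,0,0],[0,0,0,0,0,0,0],[0,0,0,0,0,0,0],[0,0,0,0,0,0,0],[0,0,0,0,0,0,0],[0,0,0,0,0,0,0],[0,0,0,0,0,0,0],[0,0,0,0,0,0,0]]]}}

```text
clock: 4.3
ee_pos: [524.8, 63.2, 44.9]
ee_rot: [3.138, 0.148, 0.001]
ft_force: [1.4, 0.0, 5.0]
opening: 0.0
finger_force: 2.2
```

```bash
python3 go.py "[522,64,160]"; python3 - <<'E'
from h import *
a=grab_frame("top");b=grab_frame("scene")
cv2.imwrite("pics/c3.png",np.hstack([a[120:360,200:520],b[160:400,140:460]])[:,:,::-1])
E
```

```text
4.3 [524.8  63.2  44.9] F [1.4 0.  5. ] open 0.0 yaw 0.094 need [-0.0067 -0.0025 -0.2876]
```

View pics/c3.png

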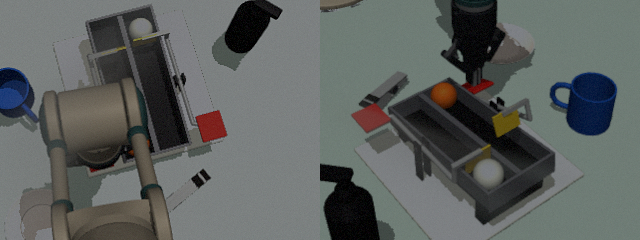

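The orange ball lies at the front end of the left lane, at (443,95) in the scene half. Now I release gently, straight up.

Emit:
{"api": "step_arm", "payload": {"series": [[[0,0,-0.01,0,0,0,0],[0,0,-0.03,0,0,0,0],[0,0,-0.05,0,0,0,0],[0,0,-0.07,0,0,0,0],[0,0,-0.09,0,0,0,0],[0,0,-0.12,0,0,0,0],[0,0,-0.17,0,0,0,0],[0,0,-0.22,0,0,0,0]]]}}

```text
clock: 5.07
ee_pos: [525.0, 63.5, 133.4]
ee_rot: [-3.138, -0.147, -0.001]
ft_force: [1.3, -0.1, 0.8]
opening: -0.0
finger_force: 0.0
```

Emit:
{"api": "step_arm", "payload": {"series": [[[-0.03,0,-0.08,0,0,0,0],[-0.1,0,-0.15,0,0,0,0],[-0.18,0,-0.2,0,0,0,0],[-0.26,0,-0.25,0,0,0,0],[-0.33,0,-0.28,0,0,0,0],[-0.38,0,-0.28,0,0,0,0],[-0.4,0,-0.28,0,0,0,0],[-0.4,0,-0.28,0,0,0,0]]]}}

```text
clock: 5.73
ee_pos: [364.3, 48.4, 245.1]
ee_rot: [3.138, 0.147, 0.003]
ft_force: [0.6, -0.0, -0.2]
opening: -0.003
finger_force: 0.0
```

```bash
python3 go.py "[522,64,160]"; python3 - <<'E'
from h import *
a=grab_frame("top");b=grab_frame("scene")
cv2.imwrite("pics/c4.png",np.hstack([a[120:360,200:520],b[160:400,140:460]])[:,:,::-1])
print(blobs(a,0,4),blobs(b,0,4),blobs(b,5,14))
print("ball", plane("scene",[x[0][0] for x in blobs(b,5,14)],56))
E
```

```text
5.7333 [364.3  48.4 245.1] F [ 0.6 -0.  -0.2] open -0.0 yaw 0.094 need [ 0.3958 -0.0019  0.2135]
[(((299.04150390625, 276.6556396484375), (27.312238693237305, 25.250938415527344), 75.0685806274414), 637.5), (((410.9056701660156, 245.6697998046875), (27.060026168823242, 24.99962043762207), 74.05460357666016), 617.0)] [(((190.800048828125, 276.60003662109375), (22.36067771911621, 32.199378967285156), 63.43495178222656), 566.0), (((293.70001220703125, 226.90005493164062), (21.0190372467041, 29.96331024169922), 63.43495178222656), 447.5)] [(((263.0000305175781, 253.50001525878906), (23.33452033996582, 23.33452033996582), 45.0), 436.0)]
ball [[530.15826006  -6.30722257  56.        ]]
```

View pics/c4.png

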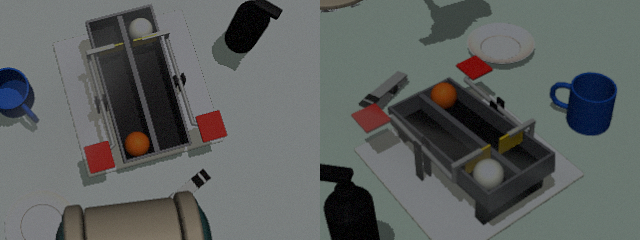

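The orange ball is in the left front pocket, at (137,143) in the top half. Both paddles are back at exactly their starting pixels, the gates are shut, the white ball is still in its lane, and nothing else has moved.

```bash
python3 -c "
from plant import *
print(hand_in())"
```

```text
the job is handed in; nothing more can be done
None
```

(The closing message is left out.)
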